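# Fit the green blade frame in the tomato slicer

## Task

Fit the tomato slicer with its green-topped blade frame. First draw the slicer's pusher fully back by its black crossbar and leave it there, so that the slot is clear; then slide the green frame straight up out of the storage rack by its top edge and lower it into the slicer's upright slot until it is fully home, before you let go of it, without forcing it. Leave the other two frames in the rack and do not disturb the dessert tub or the stack of cups.

Things in the scene. Friction and masses are not known exactly. Their poses are not given: they have to be found in the camera images.
- slicer: Tomato slicer, fixed: aluminium base 226 mm long (x), 126 mm wide (y) on four black feet, with two aluminium posts that form the upright slot. Origin: on the work top under the base, 5 mm ahead of its middle. x points along the pusher's travel towards slot and outlet, y across, z up. The slot lies across x, 65 mm ahead of the origin.
- slicer_slot (a point): Middle of the slot's sill, where the frame's lower edge rests when fully home; 26 mm above the work top, axes as the slicer's. Open above: two grooves that face each other across y, 11 mm wide (x), 103 mm apart at their bottoms (y), with lips reaching 10 mm inwards. The posts rise 80 mm above the sill and flare out over the last 10 mm; nothing stands between them above the sill.
- pusher (a joint): Slide of the black pusher comb on its two rods, in m: 0 = fully forward (the comb stands in the slot and blocks it), 0.085 = fully back against its stop. Grows as the pusher is drawn back along the slicer's -x. It stays where it is left; about 2 N of friction.
- pusher_bar (a point): Middle of the pusher's black crossbar handle, which moves with the pusher: a horizontal round bar 18 mm thick, 72 mm long along the slicer's y, 140 mm above the work top, free for 35 mm below and on both sides. Axes as the slicer's. It can be taken from above, fingers closing along the slicer's x.
- rack: Grey plastic storage rack, fixed on the work top: 122 mm long (x), 116 mm wide (y), end walls 73 mm high, floor 8 mm above the work top. Three upright slots 42 mm apart along x (at -42, 0 and 42 mm), one frame in each, in any order; each frame stands across x between ribs at its two ends, 11 mm apart. Origin: on the work top under its middle.
- frame_green: Blade frame with a green top rail and grip and ten closely set blades, standing in one of the rack's slots. Flat plate 8 mm thick (x), 100 mm wide (y), 120 mm high (z): steel frame up to 85 mm, coloured top rail 100 mm wide from 85 to 101 mm, grip tab 48 mm wide from there up to 120 mm. Origin: middle of its lower edge; z up. 0.16 kg. Both ways round are alike.
- frame_blue: Blade frame of the same size with a blue top and six blades, in the rack; stays there. Origin and axes as for the green one.
- frame_red: Blade frame of the same size with a red top and three blades, in the rack; stays there. Origin and axes as for the green one.
- tub: White dessert tub with a picture lid, 72 mm across, 71 mm high, a bystander; origin under its middle.
- cups: Upturned stack of black portion cups, 63 mm across, 61 mm high, a bystander; origin under its middle.

How it is judged (in metres and radians):
On the way, in this order (a step that is already met when the one before it is completed fails the run):
1. the pusher is drawn fully back (to within 6 mm of its stop) while the green frame is still in the rack (value of joint pusher above 0.079 m and z of frame_green in the frame of rack below 0.02 m), for 0.1 s.
2. the green frame has been lifted out of the rack, held in the fingers (its lower edge above the end walls) (z of frame_green in the frame of rack above 0.08 m and contact force between the fingers and frame_green above 0.5 N), for 0.1 s.
3. the green frame is lowered to within 5 mm of the slot's sill while the fingers still touch it (horizontal distance between frame_green and slicer_slot below 0.005 m and z of frame_green in the frame of slicer_slot below 0.005 m and contact force between the fingers and frame_green above 0.5 N), for 0.1 s.
At the end, for the whole second after the job is handed in: The green frame stands at rest in the slicer's slot, lower edge within 3 mm of the sill, within 5 mm of the slot's middle, upright and square with the slot within 0.08 rad; the pusher is left back, at 75 mm or more; the blue and red frames are within 15 mm of where they were (horizontal distance between frame_green and slicer_slot below 0.005 m and z of frame_green in the frame of slicer_slot below 0.003 m and angle between frame_green's own z axis and vertical below 0.08 rad and angle between the x axis of frame_green and the x axis of slicer, either way round below 0.08 rad and linear speed of frame_green below 0.02 m/s and value of joint pusher above 0.075 m and distance of each of frame_blue, frame_red from where it was at the start of the episode below 0.015 m); the robot touches nothing.
It fails at once if the green frame is forced against the slicer with more than 60 N (contact force between frame_green and slicer above 60 N).
It fails at once if the blue or the red frame is pulled up or shifted by more than 20 mm (distance of any of frame_blue, frame_red from where it was at the start of the episode above 0.02 m).
It fails at once if the tub or the stack of cups is moved by more than 30 mm (distance of any of tub, cups from where it was at the start of the episode above 0.03 m).
It also fails if it takes over 50 s, if anything falls off the work surface, if the arm or the gripper's body presses on something with over 40 N, if the wrist force passes 120 N, or if a joint passes its speed limit or range.

## Robot

A 6-joint arm with a two-finger parallel gripper is mounted at the origin on the work surface; the furniture and walls round the work are solid. World frame = base frame: x ahead of the robot, y to its left, z up, the work surface at z = 0. Lengths are in mm, angles in rad, forces in N, time in s.
With the tool pointing down it reaches from about 275 to 750 mm from the base axis. Payload 10.2 kg.
Tool frame: the origin (TCP) lies midway between the tips of the shut fingers; the grasp point (between the pads) lies 19 mm behind it (ctrl.tcp_to_grasp is the z of the grasp point in the tool frame, in mm); z points along the fingers, y is the direction in which the jaws open and shut (so a half turn about z gives the same grasp; the last joint's range is limited). The gripper opens to 85 mm and grips with 20 to 120 N. Pads are 22 mm wide; open, the fingers measure 114 mm over their backs; the gripper's body (76 mm by 85 mm) begins 54 mm behind the grasp point. The pads swing forward as they close: fully open they stand 13 mm farther back than shut.
Start: joints at [1.032, 0.313, 1.498, -0, 1.331, -0.223], TCP at [163.066, 499.04, 231.294] pointing down, gripper open.
Joint ranges: [-2.94, 2.94], [-0.97, 2.17], [0.19, 2.56], [-1.23, 4.37], [0.02, 3.11], [-2.88, 2.88]. Speed limits (rad/s): [2.39, 2.39, 3.01, 3.14, 3.14, 3.14].

## Interface

Orientations are given as a unit quaternion [w, x, y, z].
In Python, from rig import sensors, capture, order, ctrl gives the robot as it stands. The module is installed in compiled form; this text tells all that it offers.
- The arm moves only by the tool play_rows, never from a script. Its argument "deltas" is a list of rows, each a list of 7 numbers: the shift along the world's x, y, z in units of 40 mm (1.0 is 40 mm), then the turn, a rotation vector about the world's x, y, z in units of 6 degrees (1.0 is 6 degrees), then the opening, from -1 (shut) to 1 (fully open). A call has 1 to 8 rows; each row shifts and turns the commanded pose from where the row before left it; what a row does not reach is not made up. A row lasts 1/12 s, in which the tool goes at most 41.7 mm and 7.16 degrees, less where a joint would pass 70% of its speed; a pose out of reach is approached as far as the arm can. A call is refused whole if a number of a shift passes 1 or a number of a turn 1, either way. A call with a gripper value outside its range is refused whole. The fingers move at their own pace and stop on an object; "squeeze" is the grip in N (left out, the last holds). Time passes only in rows, so rows that do not move let the fingers close. It gives the time, the measured TCP pose, the force and the opening at its end, in the units of the state.
- sensors.sense(): the state, without advancing time (a new reading comes with each control period).
- capture(name): name is "scene" or "top" or "wrist"; returns a dict with "pixels" (384x512x3 uint8, red, green, blue), "z_map" (384x512 float32, mm along the optical axis (not along the pixel's ray), 0 where there is no reading), "fx", "fy", "cx", "cy" (pixels), "eye" and "rotation" of the camera in the world; the wrist camera has in their place "tool_from_camera" (4x4, takes a point from camera to tool coordinates, whose origin is the TCP and whose axes are the flange's). Camera axes: x right, y down, z forward; pixel columns grow to the right and rows downward; lengths in mm; the calibration is good to about 2 mm. A picture is of the moment at which its call begins: read the wrist's pose just before it.
- order.finish_job(): hands the job in, once; it reports no verdict.
The state is a dict: "time_s": time; "joints": joint angles; "dq": joint speeds; "tau": joint torques, N m; "eef_pos": TCP position; "ee_rot": TCP orientation; "force": force on the tool from outside, world axes, zero at the start; "wrist_torque": the same for the moment, N m; "grip_width": opening from 0.0 (shut) to 1.0 (fully open).
Only numpy, scipy, OpenCV 4.12 (cv2) and the standard library are available. Lean on these libraries where they do the work, as an engineer would, in place of code of your own. Each camera call takes 0.05 s, during which the arm holds its last target. There are 200 camera calls.

## Working session

There is one attempt and no reset: what is moved stays moved. The work goes in short steps, Python scripts to look and compute and a tool call to move; the robot and the scene stay as the last step left them, time stands still between calls to the robot, and variables do not carry over. Pictures are saved under pics/ and viewed, about 8 in all and at most 12, crops included, and the job is handed in when it is done.

Besides the shell and the picture viewer there is one more tool, called after "Request:" as name([rows], argument=value, ...), one row to a line, values as JSON. play_rows: Moves the arm, as the interface text tells. Its arguments: {"type":"object","properties":{"deltas":{"type":"array","items":{"type":"array","items":{"type":"number"}}},"squeeze":{"type":"number"}},"required":["deltas"]}

```bash
mkdir -p pics; cat > h.py <<'E'
import numpy as np, cv2
from rig import sensors, capture, order, ctrl
from scipy.spatial.transform import Rotation as R
def rot(q): return R.from_quat([q[1],q[2],q[3],q[0]]).as_matrix()
def cloud(c, T=None):
    z=c["z_map"]; v,u=np.mgrid[:z.shape[0],:z.shape[1]]
    p=np.dstack([(u-c["cx"])/c["fx"]*z,(v-c["cy"])/c["fy"]*z,z])
    if T is None: Rm,t=np.array(c["rotation"]),np.array(c["eye"])
    else: Rm,t=T[:3,:3],T[:3,3]
    if Rm.shape!=(3,3): Rm=rot(Rm.ravel())
    w=p@Rm.T+t; w[z<=0]=np.nan
    return w
def save(c,n): cv2.imwrite(f"pics/{n}.png",c["pixels"][:,:,::-1])
E
python3 - <<'E'
from h import *
print(sensors.sense(), ctrl.tcp_to_grasp)
for n in("scene","top"):
    c=capture(n); save(c,n+"0"); np.savez(n+"0.npz",**{k:np.array(v) for k,v in c.items()})
    print(n,c["fx"],c["cx"],c["cy"],c["eye"],c["rotation"])
    w=cloud(c); print(np.nanmin(w,(0,1)),np.nanmax(w,(0,1)))
a=cv2.imread("pics/scene0.png");b=cv2.imread("pics/top0.png")
E
```

```text
{'time_s': 0.0, 'joints': array([ 1.03160678e+00,  3.13452904e-01,  1.49846815e+00, -5.10890212e-06,
        1.33097293e+00, -2.23395540e-01]), 'dq': array([-0.00040714,  0.00121373,  0.00118569, -0.0004976 , -0.00225259,
        0.00104114]), 'tau': array([ 2.97016859e-04, -4.12268937e+01, -2.59743226e+01, -1.73308385e-04,
        3.99286626e-03, -3.21708023e-05]), 'eef_pos': array([162.92246511, 498.80461269, 230.72188843]), 'ee_rot': array([-2.39822862e-04,  1.57241088e-01,  9.87560032e-01, -6.04859966e-04]), 'force': array([-0.36789583, -0.37945699, -0.57061311]), 'wrist_torque': array([ 0.00535867,  0.00891758, -0.02756876]), 'grip_width': 1.0009350041437228} -18.700000000000003
scene 447.7065676775305 252.98420457975357 191.26760842252082 [1201.99393243   40.70948314  653.36744526] [-0.34709271  0.66134455  0.58474636 -0.31657815]
[-2768.78050248 -1208.49475196  -924.76944469] [ 866.54691543 1815.70151593  454.42413324]
top 386.3813539709717 253.37836815273488 192.29009015202473 [ 349.89539805  109.03695986 1113.35028976] [-0.02186809  0.71088864 -0.70277306  0.01640619]
[ -523.90346526 -1242.43929812  -923.49002746] [1509.01407628 1500.93652857  572.70824428]
```

View pics/top0.png

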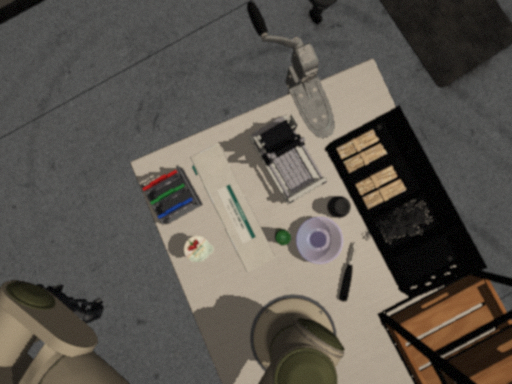

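View pics/scene0.png

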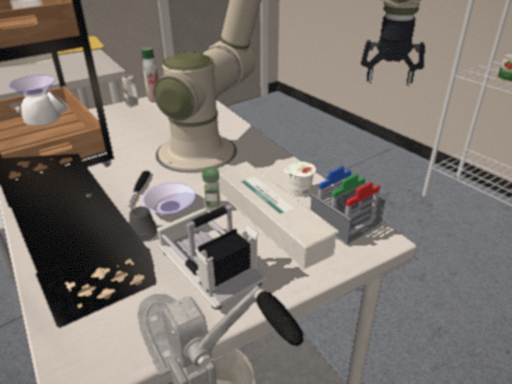

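The top view shows the rack at about (170,192) with the rails red, green and blue, the slicer at about (290,158), a long white box between them, the tub at (198,248) and the cups at (338,206). The scene view shows the slicer at (210,250) and the rack at (345,205). Next I'll enlarge the slicer and rack.

```bash
python3 - <<'E'
from h import *
a=cv2.imread("pics/scene0.png")[185:310,140:280];b=cv2.imread("pics/top0.png")[105:215,235:340]
r=lambda i:cv2.resize(i,(400,380),interpolation=cv2.INTER_CUBIC)
cv2.imwrite("pics/crop1.png",np.hstack([r(a),r(b)]))
c=dict(np.load("top0.npz"));w=cloud(c);hsv=cv2.cvtColor(c["pixels"],cv2.COLOR_RGB2HSV)
ok=(hsv[...,1]>130)&(hsv[...,2]>50)&(w[...,2]>85)&(w[...,2]<150)
ok[:160]=0;ok[225:]=0;ok[:,:135]=0;ok[:,210:]=0
for n,lo,hi in(("green",45,85),("blue",95,130),("red",0,10),("red2",170,180)):
    m=ok&(hsv[...,0]>=lo)&(hsv[...,0]<=hi)
    if m.sum()<5: print(n,m.sum());continue
    p=w[m]; rc=cv2.minAreaRect(p[:,:2].astype(np.float32)); print(n,m.sum(),np.median(p,0),rc, np.percentile(p[:,2],[5,50,95]))
# height picture slicer
np.set_printoptions(linewidth=250)
print(np.nan_to_num(w[115:205:4,245:335:4,2]).astype(int))
print(w[115,245],w[203,333])
E
```

```text
green 125 [398.65781736 340.28124494 118.19006452] ((398.0929870605469, 342.0262451171875), (8.39250659942627, 96.89807891845703), 30.426124572753906) [106.30418815 118.19006452 129.42218347]
blue 138 [361.02215559 318.79477305 113.82735238] ((361.3164367675781, 321.5054626464844), (8.221211433410645, 98.29363250732422), 29.842477798461914) [104.88059181 113.82735238 129.42389741]
red 157 [434.64892308 360.13114167 111.35937864] ((433.9502868652344, 363.6058044433594), (8.321134567260742, 98.78858947753906), 30.263906478881836) [102.26931827 111.35937864 128.90176269]
red2 12 [429.77969477 364.17699678 101.74366972] ((429.5286865234375, 364.19805908203125), (0.5588417053222656, 54.52882385253906), 29.48711585998535) [ 97.92924337 101.74366972 113.09063109]
[[  0  -4   1   0   0  -1   1   0   0  -2  20   2  -2   2   7   7   2   8   1   1   6   6   1]
 [  0   0  -3  -4  -3   0   0   1  28  21  20 109 111   2   0   2   4   1   0   2   6   9   5]
 [  0   1   1   0   0   0   2  25  30  98 102  79 104 116   1   5   7   4   4   4   1   3   5]
 [ -2  -2  -2   2   0  24  28  97  98  99  97 10
[... 1237 characters left out ...]
 32  29  28  30  26  25  24  63  62   2  -3]
 [  1   0   2  -2   0   1  -3   0  23  51  20  29  28  27  29  27  29  62  69  61  -2  -1  -2]
 [  0  -2   0   0   2  -3   1   0  -3  46  17  28  23  28  28  24  62  66  17   0  -1   0   1]
 [ -2  -1  -2  -6   0   0   0  -1  -3  20  52  20  30  19  68  67  19  -1   1  -5   0   1   0]
 [ -1   0   0  -2  -2   0   1  -2   0   5  24  52  64  64  62  -3  -2   0   0  -1  -1   2  -1]
 [ 65   3   0   0   0   0  -1  -1   0  -3  18  65  67  -1  -4   0   2  -3  -2  -1   1   0  31]
 [ 68   1   0   1  -1  -2   0  -3  -1   1   0  49  -3   0   0   0   1   0   2  -2   0  17  46]]
[635.96764265 145.10603709  -0.87708641] [ 380.5654073  -102.21730685   46.55515771]
```

View pics/crop1.png

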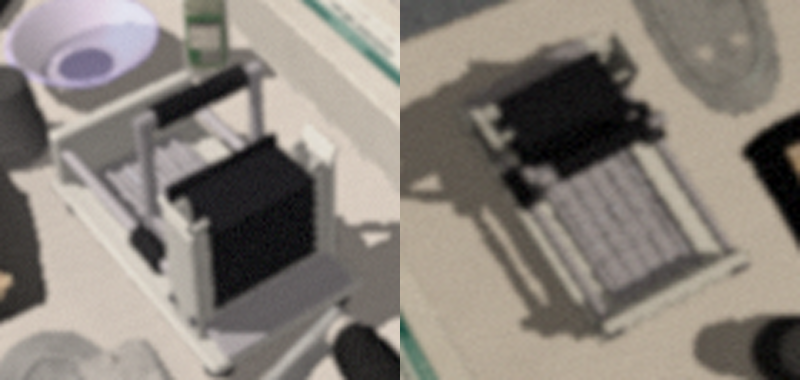

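The crop shows the comb standing between the two posts at the far end (top view about (272,137)). The black bar is at about (285,147) in the top view. The slicer's +x points away from the robot.

```bash
python3 - <<'E'
from h import *
np.set_printoptions(suppress=True,precision=1)
c=dict(np.load("top0.npz"));w=cloud(c);hsv=cv2.cvtColor(c["pixels"],cv2.COLOR_RGB2HSV)
reg=np.zeros(w.shape[:2],bool);reg[112:206,248:328]=1
z=w[...,2]
def box(n,m):
    p=w[m].astype(np.float32);print(n,m.sum(),np.median(p,0),cv2.minAreaRect(p[:,:2]))
    return p
m=reg&(z>12)&(z<170)
k,l=cv2.connectedComponents(m.astype(np.uint8)); i=np.bincount(l[l>0]).argmax(); m=l==i
p=box("base",m)
b=m&(z>135)&(z<160); box("bar",b)
box("barblack",b&(hsv[...,2]<60))
box("low",m&(z<75))
box("posts",m&(z>100)&(z<122)&(hsv[...,2]>80))
th=np.deg2rad(30.2)
for th in np.deg2rad([28,29,30,31,32]):
    e=np.array([np.cos(th),np.sin(th)]);f=np.array([-e[1],e[0]]);
    q=p[:,:2]; print(np.rad2deg(th),np.percentile(q@e,[1,99]),np.percentile(q@f,[1,99]))
# rack outline
r=np.zeros_like(reg);r[160:230,130:212]=1
r&=(z>30)&(z<85)
k,l=cv2.connectedComponents(r.astype(np.uint8)); i=np.bincount(l[l>0]).argmax(); box("rack",l==i)
# all slab heights: box between
q=np.zeros_like(reg);q[140:275,190:275]=1; q&=(z>25)&(z<100)&(~m); box("whitebox",q)
E
```

```text
Traceback (most recent call last):
cv2.error: OpenCV(4.12.0) /io/opencv/modules/imgproc/src/convhull.cpp:143: error: (-215:Assertion failed) total >= 0 && (depth == CV_32F || depth == CV_32S) in function 'convexHull'
```

```bash
cat > m.py <<'E'
from h import *
np.set_printoptions(suppress=True,precision=1)
c=dict(np.load("top0.npz"));w=cloud(c);hsv=cv2.cvtColor(c["pixels"],cv2.COLOR_RGB2HSV)
reg=np.zeros(w.shape[:2],bool);reg[112:206,248:328]=1
z=w[...,2]
def box(n,m):
    p=w[m].astype(np.float32);print(n,m.sum(),np.median(p,0) if len(p) else "",cv2.minAreaRect(p[:,:2].copy()) if len(p)>3 else "")
    return p
m=reg&(z>12)&(z<170)
k,l=cv2.connectedComponents(m.astype(np.uint8)); i=np.bincount(l[l>0]).argmax(); m=l==i
p=box("base",m)
b=m&(z>135)&(z<160); box("bar",b)
box("barblack",b&(hsv[...,2]<60))
box("low",m&(z<75))
box("posts",m&(z>100)&(z<122)&(hsv[...,2]>80))
for th in np.deg2rad([28,29,30,31,32]):
    e=np.array([np.cos(th),np.sin(th)]);f=np.array([-e[1],e[0]]);
    q=p[:,:2]; print(np.rad2deg(th),np.percentile(q@e,[1,99]),np.percentile(q@f,[1,99]))
# rack outline
r=np.zeros_like(reg);r[160:230,130:212]=1
r&=(z>30)&(z<85)
k,l=cv2.connectedComponents(r.astype(np.uint8)); i=np.bincount(l[l>0]).argmax(); box("rack",l==i)
q=np.zeros_like(reg);q[140:275,190:275]=1; q&=(z>25)&(z<100)&(~m); box("whitebox",q)
E
python3 m.py
```

```text
base 3614 [502.1  26.5  33.9] ((505.59088134765625, 25.37982177734375), (226.37452697753906, 126.10712432861328), 30.866174697875977)
bar 238 [515.2  33.2 146.1] ((516.7003173828125, 32.273963928222656), (18.09266471862793, 97.75067138671875), 30.62701416015625)
barblack 175 [517.2  31.2 147.1] ((517.8334350585938, 31.99005126953125), (17.700246810913086, 71.0091781616211), 28.652982711791992)
low 2518 [475.8  12.4  28.1] ((505.59088134765625, 25.37982177734375), (226.37452697753906, 126.10712432861328), 30.866174697875977)
posts 109 [576.7  31.1 110.3] ((545.7454223632812, 49.47723388671875), (78.09992980957031, 117.830078125), 30.322425842285156)
28.0 [347.5 568.1] [-272.9 -151.8]
29.000000000000004 [343.6 564.2] [-280.4 -160.5]
29.999999999999996 [339.7 560.5] [-287.9 -169. ]
31.0 [335.6 556.3] [-295.9 -176.8]
32.0 [331.3 552.1] [-304.2 -184.5]
rack 678 [400.2 344.7  65.7] ((397.8185729980469, 342.8275451660156), (121.4442138671875, 116.33895111083984), 30.298978805541992)
whitebox 4814 [350.  185.6  65.2] ((336.7340087890625, 223.14813232421875), (353.471923828125, 226.1771240234375), 31.34016227722168)
```

```bash
cat >> m.py <<'E'
print("----")
C=np.array([505.6,25.4]);th=np.deg2rad(30.7);e=np.array([np.cos(th),np.sin(th)]);f=np.array([-e[1],e[0]])
print("origin",C+5*e,"slot",C+70*e, "bar rel", (np.array([517.4,32.1])-C)@np.c_[e,f])
d=w[...,:2]-C; X=d@e; Y=d@f
for y in range(-180,200,20):
    print(y,[int(np.nanmax(np.where((X>=x)&(X<x+20)&(Y>=y)&(Y<y+20),z,-9))) for x in range(-160,220,20)])
E
python3 m.py | sed -n '/----/,$p'
```

```text
----
origin [509.9  28. ] slot [565.8  61.1] bar rel [13.6 -0.3]
-180 [108, 15, 15, 15, 16, 15, 109, 3, 7, 9, 10, 9, 11, 8, 10, 139, 157, 159, 158]
-160 [106, 13, 15, 15, 17, 18, 106, 6, 9, 10, 11, 8, 9, 9, 16, 133, 157, 158, 158]
-140 [104, 5, 15, 12, 13, 87, 102, 7, 9, 9, 9, 8, 8, 8, 8, 132, 153, 155, 152]
-120 [97, 93, 94, 92, 92, 92, 95, 4, 7, 10, 11, 9, 8, 9, 9, 9, 8, -9, -9]
-100 [3, 5, 4, 5, 3, 6, 6, 3, 2, 4, 5, 4, 4, 3, 4, 5, 0, -9, -9]
-80 [4, 3, 5, 62, 3, 3, 3, 4, 52, 54, 3, 1, -9, 22, 4, 3, 2, -9, -9]
-60 [6, 4, 67, 66, 57, 56, 57, 57, 144, 102, 117, 118, 118, 28, 3, 4, 3, -9, -9]
-40 [4, 2, 69, 69, 33, 33, 32, 32, 150, 145, 104, 103, 101, 30, 3, 2, 3, -9, -9]
-20 [4, 4, 71, 67, 33, 36, 32, 34, 152, 147, 105, 103, 103, 28, 3, 4, 4, -9, -9]
0 [4, 4, 68, 68, 34, 32, 32, 33, 150, 143, 104, 103, 102, 29, 2, 4, 2, -9, -9]
20 [3, 3, 68, 67, 34, 35, 34, 32, 152, 143, 105, 103, 101, 29, 5, 4, 2, -2, -9]
40 [2, 5, 68, 67, 57, 58, 57, 59, 148, 105, 116, 118, 118, 28, 3, 3, 2, -1, -9]
60 [3, 3, 23, 23, 22, 22, 24, 23, 53, 53, 22, 22, 23, 20, 4, 5, 3, 1, -9]
80 [5, 3, 3, 3, 3, 2, 3, 6, 2, 3, 5, 2, 4, 3, 3, 4, 3, 3, -9]
100 [64, 3, 4, 3, 4, 4, 2, 5, 5, 4, 4, 4, 4, 3, 4, 4, 3, 3, -9]
120 [76, 3, 4, 4, 4, 4, 4, 5, 3, 2, 3, 4, 2, 3, 4, 4, 4, 4, -9]
140 [4, 3, 66, 65, 69, 67, 65, 69, 66, 68, 68, 69, 67, 70, 67, 3, 5, 3, -9]
160 [70, 68, 68, 69, 71, 69, 68, 69, 68, 69, 69, 70, 70, 68, 69, 5, 3, 4, -9]
180 [72, 69, 70, 69, 69, 70, 70, 69, 68, 69, 68, 68, 70, 70, 69, 4, 5, 2, -2]
```

Request:
play_rows([
  [0.5,-0.8,0,0,0,-1,1],
  [0.6,-0.8,0,0,0,-1,1],
  [0.6,-0.8,0,0,0,-1,1],
  [0.6,-0.8,0,0,0,-1,1],
  [0.6,-0.8,0,0,0,-1,1],
  [0.6,-0.8,0,0,0,-1,1],
  [0.6,-0.8,0,0,0,-0.9,1],
  [0.6,-0.8,0,0,0,0,1],
])

```text
time_s: 0.77
eef_pos: [351.6, 241.3, 231.2]
ee_rot: [-0.0, 0.498, 0.867, -0.0]
force: [0.6, 1.6, -0.6]
grip_width: 1.0
```

Request:
play_rows([
  [0.69,-0.88,0,0,0,0.05,1],
  [0.69,-0.88,0,0,0,0,1],
  [0.69,-0.88,0,0,0,0,1],
  [0.69,-0.88,0,0,0,0,1],
  [0.69,-0.88,0,0,0,0,1],
  [0.69,-0.88,0,0,0,0,1],
  [0,0,0,0,0,0,1],
  [0,0,0,0,0,0,1],
])

```text
time_s: 1.43
eef_pos: [505.8, 44.8, 230.5]
ee_rot: [-0.001, 0.495, 0.869, -0.0]
force: [-0.1, -1.1, -0.2]
grip_width: 1.0
```

```bash
cat > wr.py <<'E'
from h import *
np.set_printoptions(suppress=True,precision=2)
def wrist(n):
    s=sensors.sense(); c=capture("wrist"); save(c,n)
    T=np.eye(4);T[:3,:3]=rot(s["ee_rot"]);T[:3,3]=s["eef_pos"]
    return s,c,cloud(c,T@np.array(c["tool_from_camera"]))
def box(n,w,m):
    p=w[m].astype(np.float32);print(n,m.sum(),np.median(p,0) if len(p) else "",cv2.minAreaRect(p[:,:2].copy()) if len(p)>3 else "")
E
python3 - <<'E'
from wr import *
s,c,w=wrist("w1"); print(s["eef_pos"],s["ee_rot"],c["tool_from_camera"],c["fx"])
z=w[...,2];v=c["pixels"].max(2)
box("bar",w,(z>138)&(z<160)&(v<60))
d=w[...,:2]-[517,32]
box("bar+sup",w,(z>138)&(z<160)&(np.hypot(d[...,0],d[...,1])<60))
E
```

```text
[505.78  44.81 230.45] [-0.    0.5   0.87 -0.  ] [[   0.     -0.96   -0.29   75.64]
 [   1.      0.      0.     -0.22]
 [  -0.     -0.29    0.96 -142.99]
 [   0.      0.      0.      1.  ]] 292.86460647429965
bar 1602 [514.83  34.52 147.95] ((516.5526733398438, 32.413414001464844), (17.575462341308594, 71.20587158203125), 31.0871524810791)
bar+sup 2025 [514.55  35.94 147.22] ((517.0736083984375, 31.433881759643555), (17.747222900390625, 98.77127838134766), 31.29185676574707)
```

View pics/w1.png

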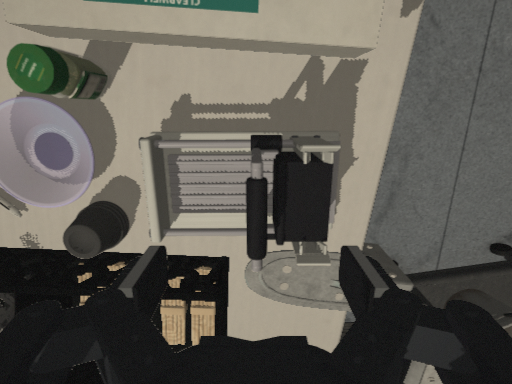

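The bar is at wrist pixel (257,218). The wrist and top measurements agree, giving (517,32) and a yaw of about 31°.

Request:
play_rows([
  [0.28,-0.32,0,0,0,0.03,1],
  [0,0,-0.7,0,0,0,1],
  [0,0,-0.7,0,0,0,1],
  [0,0,-0.7,0,0,0,1],
  [0,0,-0.64,0,0,0,1],
  [0,0,0,0,0,0,1],
], squeeze=30)

```text
time_s: 1.98
eef_pos: [513.5, 35.1, 117.7]
ee_rot: [-0.004, 0.492, 0.871, -0.001]
force: [-0.4, 0.7, -1.1]
grip_width: 1.003
```

Request:
play_rows([
  [0,0,0,0,0,0,-1],
  [0,0,0,0,0,0,-1],
  [0,0,0,0,0,0,-1],
  [0,0,0,0,0,0,-1],
  [0,0,0,0,0,0,-1],
  [0,0,0,0,0,0,-1],
  [0,0,0,0,0,0,-1],
])

```text
time_s: 2.57
eef_pos: [516.8, 33.5, 122.5]
ee_rot: [0.001, 0.493, 0.87, 0.0]
force: [-2.6, 0.3, 6.6]
grip_width: 0.2
```

Request:
play_rows([
  [-0.34,-0.205,0,0,0,0,-1],
  [-0.34,-0.205,0,0,0,0,-1],
  [-0.34,-0.205,0,0,0,0,-1],
  [-0.34,-0.205,0,0,0,0,-1],
  [-0.34,-0.205,0,0,0,0,-1],
  [0,0,0,0,0,0,-1],
  [0,0,0,0,0,0,-1],
  [0,0,0,0,0,0,-1],
])

```text
time_s: 3.23
eef_pos: [448.3, -7.4, 122.5]
ee_rot: [0.0, 0.493, 0.87, 0.0]
force: [-3.6, 2.8, 9.5]
grip_width: 0.194
```

Request:
play_rows([
  [-0.08,-0.05,0,0,0,0,-1],
  [-0.03,-0.02,0,0,0,0,-1],
  [0,0,0,0,0,0,-1],
  [0,0,0,0,0,0,-1],
])

```text
time_s: 3.57
eef_pos: [446.2, -8.8, 122.6]
ee_rot: [0.002, 0.493, 0.87, 0.003]
force: [12.7, 13.8, 0.2]
grip_width: 0.198
```

The rising force shows the pusher against its stop. I'll release it and lift.

Request:
play_rows([
  [0,0,0,0,0,0,1],
  [0,0,0,0,0,0,1],
  [0,0,0,0,0,0,1],
  [0,0,0,0,0,0,1],
  [0,0,0,0,0,0,1],
  [0,0,0,0,0,0,1],
])

```text
time_s: 4.07
eef_pos: [444.1, -10.4, 121.7]
ee_rot: [-0.0, 0.493, 0.87, -0.0]
force: [-0.8, -1.0, -0.3]
grip_width: 0.993
```

Request:
play_rows([
  [0,0,0.7,0,0,0,1],
  [0,0,0.9,0,0,0,1],
  [0,0,0.9,0,0,0,1],
  [0,0,0.2,0,0,0,1],
  [0,0,0,0,0,0,1],
  [0,0,0,0,0,0,1],
])

```text
time_s: 4.57
eef_pos: [443.9, -10.3, 229.0]
ee_rot: [-0.0, 0.493, 0.87, -0.0]
force: [-0.7, -1.1, -1.2]
grip_width: 1.005
```

```bash
python3 - <<'E'
from wr import *
s,c,w=wrist("w2"); print(s["eef_pos"],s["ee_rot"])
z=w[...,2];v=c["pixels"].max(2)
d=w[...,:2]-[444,-11]
box("bar",w,(z>138)&(z<160)&(np.hypot(d[...,0],d[...,1])<60))
box("low",w,(z>14)&(z<75)&(np.hypot(w[...,0]-505,w[...,1]-25)<140))
c=capture("top"); save(c,"top1"); np.savez("top1.npz",**{k:np.array(v) for k,v in c.items()})
w=cloud(c);z=w[...,2]
d=w[...,:2]-[444,-11]; box("bar",w,(z>138)&(z<160)&(np.hypot(d[...,0],d[...,1])<60))
d=w[...,:2]-[565.6,61.2]; box("posts",w,(z>97)&(z<122)&(np.hypot(d[...,0],d[...,1])<68)&(np.hypot(d[...,0],d[...,1])>35))
E
```

```text
[443.86 -10.27 229.02] [-0.    0.49  0.87 -0.  ]
bar 2128 [444.82  -5.65 147.33] ((447.50885009765625, -9.968921661376953), (17.785003662109375, 98.06079864501953), 31.36431121826172)
low 14090 [517.95  34.7   29.18] ((524.5379028320312, -5.519378662109375), (225.87197875976562, 197.98800659179688), 31.12017250061035)
bar 25 [436.87   0.45 147.08] ((436.30645751953125, 3.1651134490966797), (12.953004837036133, 17.820581436157227), 39.31909942626953)
posts 133 [579.89  24.89 109.61] ((544.07421875, 48.52104187011719), (81.58663940429688, 117.77198791503906), 30.230728149414062)
```

The bar moved 81–82 mm, and about 18 N built up over 2.7 mm of tool deflection, so the pusher is at its stop. Next I'll look straight down on the slot.

Request:
play_rows([
  [0.75,0.44,0.1,0,0,0,1],
  [0.75,0.44,0.1,0,0,0,1],
  [0.75,0.44,0.1,0,0,0,1],
  [0.75,0.44,0.1,0,0,0,1],
  [0,0,0,0,0,0,1],
  [0,0,0,0,0,0,1],
])

```text
time_s: 5.17
eef_pos: [564.2, 60.7, 243.3]
ee_rot: [-0.002, 0.492, 0.871, -0.001]
force: [-0.6, -0.1, -0.1]
grip_width: 1.002
```

```bash
python3 - <<'E'
from wr import *
s,c,w=wrist("w3"); print(s["eef_pos"],s["ee_rot"])
np.savez("w3.npz",w=w,px=c["pixels"])
z=w[...,2]; C=np.array([505.6,25.4]);th=np.deg2rad(30.9);e=np.array([np.cos(th),np.sin(th)]);f=np.array([-e[1],e[0]])
d=w[...,:2]-C;X=d@e;Y=d@f
for sg in(1,-1):
    m=(z>97)&(z<125)&(X>45)&(X<100)&(Y*sg>35)&(Y*sg<75); print(np.percentile(X[m],[1,50,99]),np.percentile(Y[m],[1,50,99])); box("post",w,m)
m=(z>14)&(z<75)&(abs(X)<135)&(abs(Y)<80);box("base",w,m)
m=(z>130)&(z<160)&(X<-40)&(X>-100)&(abs(Y)<60);box("bar",w,m)
E
```

```text
[564.23  60.72 243.3 ] [-0.    0.49  0.87 -0.  ]
[53.56 70.43 85.99] [40.93 52.15 58.12]
post 468 [538.09 105.53 109.89] ((540.2291870117188, 103.65213775634766), (33.968204498291016, 17.555864334106445), 31.12152099609375)
[53.61 70.08 86.37] [-58.93 -53.36 -41.57]
post 597 [593.58  16.33 109.16] ((591.3388671875, 18.164976119995117), (33.69264221191406, 17.88076400756836), 31.046096801757812)
base 13283 [524.52  41.39  28.74] ((505.8467712402344, 25.278915405273438), (225.68821716308594, 125.20771026611328), 30.99880027770996)
bar 2305 [447.72  -4.5  146.35] ((447.93707275390625, -9.844661712646484), (18.097030639648438, 98.37528228759766), 30.937055587768555)
```

View pics/w3.png

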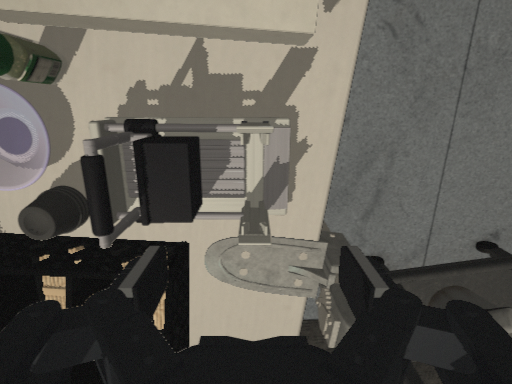

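The slot centre is (565.8, 61.0) with yaw 30.9°, and the posts and base agree on it. The pusher travel measures 80.5–82 mm against a nominal 85, so I'll grip the bar again and confirm the stop.

Request:
play_rows([
  [-0.73,-0.44,0,0,0,0,1],
  [-0.73,-0.44,0,0,0,0,1],
  [-0.73,-0.44,0,0,0,0,1],
  [-0.73,-0.44,0,0,0,0,1],
  [0,0,-0.8,0,0,0,1],
  [0,0,-0.8,0,0,0,1],
  [0,0,-0.8,0,0,0,1],
  [0,0,-0.65,0,0,0,1],
])

```text
time_s: 5.88
eef_pos: [445.2, -10.6, 121.7]
ee_rot: [-0.001, 0.493, 0.87, -0.0]
force: [-0.1, -0.6, -0.3]
grip_width: 1.0
```

Request:
play_rows([
  [0,0,0,0,0,0,-1],
  [0,0,0,0,0,0,-1],
  [0,0,0,0,0,0,-1],
  [0,0,0,0,0,0,-1],
  [0,0,0,0,0,0,-1],
  [0,0,0,0,0,0,-1],
  [0,0,0,0,0,0,-1],
], squeeze=40)

```text
time_s: 6.47
eef_pos: [447.8, -10.4, 124.9]
ee_rot: [0.001, 0.492, 0.87, 0.0]
force: [-1.5, 0.7, 6.0]
grip_width: 0.192
```

Request:
play_rows([
  [-0.04,-0.024,0,0,0,0,-1],
  [-0.04,-0.024,0,0,0,0,-1],
  [0,0,0,0,0,0,-1],
  [0,0,0,0,0,0,-1],
])

```text
time_s: 6.8
eef_pos: [447.3, -10.8, 125.0]
ee_rot: [0.004, 0.493, 0.87, 0.004]
force: [17.8, 14.4, -3.7]
grip_width: 0.195
```

The tool hardly moved under 23 N, so the pusher is at its stop. Now to the rack.

Request:
play_rows([
  [0,0,0,0,0,0,1],
  [0,0,0,0,0,0,1],
  [0,0,0,0,0,0,1],
  [0,0,0,0,0,0,1],
  [0,0,0,0,0,0,1],
  [0,0,0.8,0,0,0,1],
  [0,0,0.9,0,0,0,1],
  [0,0,0.9,0,0,0,1],
])

```text
time_s: 7.47
eef_pos: [443.5, -12.2, 228.9]
ee_rot: [-0.001, 0.493, 0.87, -0.0]
force: [0.9, -1.0, -0.3]
grip_width: 0.998
```

Request:
play_rows([
  [-0.1,0.85,0.3,0,0,0,1],
  [-0.1,0.9,0.1,0,0,0,1],
  [-0.1,0.9,0,0,0,0,1],
  [-0.1,0.9,0,0,0,0,1],
  [-0.1,0.9,0,0,0,0,1],
  [-0.1,0.9,0,0,0,0,1],
  [-0.1,0.9,0,0,0,0,1],
  [-0.1,0.9,0,0,0,0,1],
])

```text
time_s: 8.13
eef_pos: [411.5, 275.5, 243.8]
ee_rot: [0.0, 0.493, 0.87, 0.0]
force: [0.9, -0.2, 0.0]
grip_width: 1.002
```

Request:
play_rows([
  [-0.1,0.85,0,0,0,-0.1,1],
  [-0.2,0.85,0,0,0,0,1],
  [0,0,0,0,0,0,1],
  [0,0,0,0,0,0,1],
])

```text
time_s: 8.47
eef_pos: [399.5, 342.7, 243.3]
ee_rot: [-0.0, 0.496, 0.868, -0.0]
force: [0.1, -1.0, -1.0]
grip_width: 0.999
```

```bash
cat > rk.py <<'E'
from wr import *
import sys
s,c,w=wrist(sys.argv[1]); print(s["eef_pos"],s["ee_rot"])
hsv=cv2.cvtColor(c["pixels"],cv2.COLOR_RGB2HSV);z=w[...,2]
near=np.hypot(w[...,0]-398,w[...,1]-342)<110
for n,lo,hi in(("green",45,85),("blue",95,130),("red",0,12)):
    m=near&(hsv[...,1]>120)&(z>85)&(z<140)&(hsv[...,0]>=lo)&(hsv[...,0]<=hi)
    box(n,w,m); t=m&(z>120); box(n+" tab",w,t); print(np.percentile(z[m],[2,50,98]))
box("rack",w,near&(z>60)&(z<82)&(hsv[...,1]<90))
E
python3 rk.py w4
```

```text
[399.52 342.69 243.31] [-0.    0.5   0.87 -0.  ]
green 720 [393.6  349.53 125.83] ((397.26568603515625, 343.4934997558594), (7.33732795715332, 97.75377655029297), 30.025487899780273)
green tab 395 [396.64 344.2  127.8 ] ((397.3431396484375, 342.96075439453125), (6.606605052947998, 47.42990493774414), 30.643186569213867)
[107.98 125.83 129.22]
blue 996 [359.79 328.51 115.14] ((361.69598388671875, 322.58343505859375), (8.173881530761719, 98.92271423339844), 30.045427322387695)
blue tab 456 [361.52 323.83 127.66] ((361.7572937011719, 322.4712219238281), (8.075563430786133, 47.128868103027344), 30.216524124145508)
[103.93 115.14 129.17]
red 1009 [430.26 367.95 110.43] ((434.0916442871094, 364.42449951171875), (8.11008071899414, 99.13253021240234), 30.049917221069336)
red tab 426 [432.62 365.59 127.75] ((433.7268371582031, 364.4823913574219), (7.404323577880859, 46.63516616821289), 29.962810516357422)
[ 97.7  110.43 129.19]
rack 3234 [414.12 298.87  69.71] ((409.0394592285156, 319.4461669921875), (127.93777465820312, 169.64112854003906), 28.593931198120117)
```

View pics/w4.png

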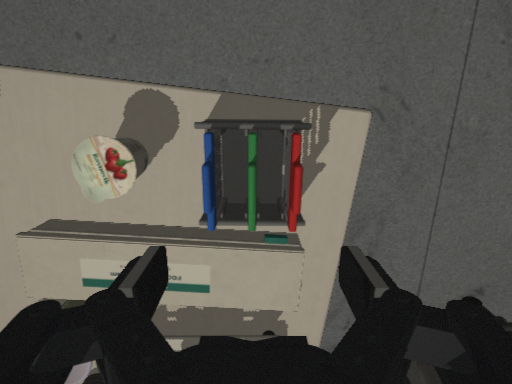

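The wrist picture shows the green rail at (252,180) between blue (209,180) and red (295,180). The frames are 42 mm apart, so the open fingers must stay at about 30 mm between the neighbours.

Request:
play_rows([
  [-0.05,0.01,0,0,0,0,-0.3],
  [0,0,0,0,0,0,-0.3],
  [0,0,-0.5,0,0,0,-0.3],
  [0,0,-0.7,0,0,0,-0.3],
  [0,0,-0.5,0,0,0,-0.3],
  [0,0,0,0,0,0,-0.3],
  [0,0,0,0,0,0,-0.3],
])

```text
time_s: 9.1
eef_pos: [398.4, 341.5, 175.9]
ee_rot: [-0.0, 0.498, 0.867, -0.0]
force: [-0.4, 0.5, 0.3]
grip_width: 0.347
```

```bash
python3 rk.py w5
```

```text
[398.35 341.51 175.92] [-0.    0.5   0.87 -0.  ]
green 1227 [392.49 352.16 126.15] ((397.7306213378906, 343.3991394042969), (7.491539478302002, 98.89861297607422), 30.090381622314453)
green tab 671 [396.61 345.12 127.83] ((397.6756591796875, 343.7247619628906), (7.226551055908203, 46.91142272949219), 30.142505645751953)
[107.82 126.15 129.23]
blue 1611 [357.41 333.1  118.65] ((357.7827453613281, 329.5269775390625), (7.8336591720581055, 83.05528259277344), 30.194841384887695)
blue tab 780 [361.4  324.86 127.63] ((361.7652893066406, 322.7686462402344), (7.654082775115967, 46.69142532348633), 30.142017364501953)
[100.27 118.65 129.13]
red 1669 [426.96 373.2  116.41] ((431.67535400390625, 368.2845153808594), (8.194514274597168, 89.86136627197266), 30.004976272583008)
red tab 775 [432.08 365.76 127.66] ((433.7885437011719, 363.94219970703125), (7.725336074829102, 47.787837982177734), 29.436561584472656)
[ 97.69 116.41 129.11]
rack 4101 [412.59 328.63  72.82] ((411.5140686035156, 320.2679138183594), (121.63672637939453, 168.73675537109375), 30.11446762084961)
```

View pics/w5.png

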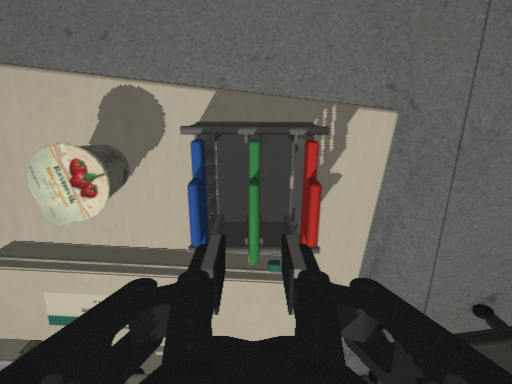

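The fingers at about (215,270) and (292,270) straddle only the green tab. I'll descend and grip.

Request:
play_rows([
  [-0.02,0.045,0,0,0,0,-0.3],
  [0,0,-0.5,0,0,0,-0.3],
  [0,0,-0.5,0,0,0,-0.3],
  [0,0,-0.5,0,0,0,-0.3],
  [0,0,-0.45,0,0,0,-0.3],
  [0,0,0,0,0,0,-0.3],
  [0,0,0,0,0,0,-0.3],
])

```text
time_s: 9.73
eef_pos: [397.7, 344.2, 98.6]
ee_rot: [0.0, 0.497, 0.868, 0.0]
force: [-0.4, 0.2, 0.4]
grip_width: 0.351
```

Request:
play_rows([
  [0,0,0,0,0,0,-1],
  [0,0,0,0,0,0,-1],
  [0,0,0,0,0,0,-1],
  [0,0,0,0,0,0,-1],
  [0,0,0,0,0,0,-1],
  [0,0,0,0,0,0,-1],
], squeeze=40)

```text
time_s: 10.23
eef_pos: [398.2, 344.5, 99.5]
ee_rot: [0.001, 0.497, 0.868, 0.001]
force: [0.0, -0.4, 7.7]
grip_width: 0.085
```

Request:
play_rows([
  [0,0,0.2,0,0,0,-1],
  [0,0,0.4,0,0,0,-1],
  [0,0,0.5,0,0,0,-1],
  [0,0,0.5,0,0,0,-1],
  [0,0,0.6,0,0,0,-1],
  [0,0,0.7,0,0,0,-1],
  [0,0,0.6,0,0,0,-1],
  [0,0,0,0,0,0,-1],
])

```text
time_s: 10.9
eef_pos: [398.6, 344.8, 243.2]
ee_rot: [0.002, 0.497, 0.868, 0.004]
force: [0.7, -0.0, -0.4]
grip_width: 0.087
```

Request:
play_rows([
  [0,0,0,0,0,0,-1],
  [0,0,0,0,0,0,-1],
])

```text
time_s: 11.07
eef_pos: [396.9, 343.7, 237.0]
ee_rot: [-0.0, 0.497, 0.868, -0.001]
force: [-0.1, -0.1, -2.6]
grip_width: 0.086
```

```bash
python3 rk.py w6; python3 - <<'E'
from h import *
c=capture("scene");save(c,"scene1")
E
```

```text
[396.85 343.73 237.  ] [-0.    0.5   0.87 -0.  ]
green 0  
green tab 0  Traceback (most recent call last):
  File "rk.py", line 8, in <module>
    box(n,w,m); t=m&(z>120); box(n+" tab",w,t); print(np.percentile(z[m],[2,50,98]))
                                                      ~~~~~~~~~~~~~^^^^^^^^^^^^^^^^
    return _quantile_unchecked(
        a, q, axis, out, overwrite_input, method, keepdims, weights)
    return _ureduce(a,
                    func=_quantile_ureduce_func,
    ...<5 lines>...
                    overwrite_input=overwrite_input,
                    method=method)
    r = func(a, **kwargs)
    result = _quantile(arr,
                       quantiles=q,
    ...<2 lines>...
                       out=out,
                       weights=wgt)
    slices_having_nans = np.isnan(arr[-1, ...])
                                  ~~~^^^^^^^^^
IndexError: index -1 is out of bounds for axis 0 with size 0
```

View pics/scene1.png

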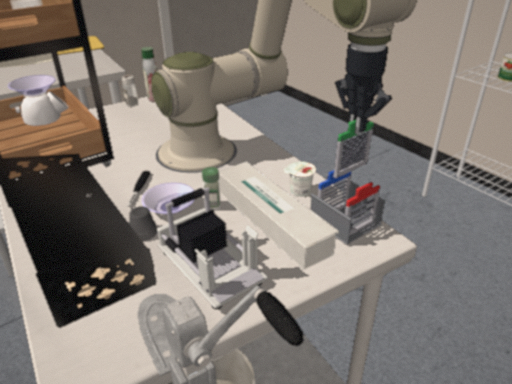

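The scene shows the green frame clear of the rack and upright in the fingers, with blue and red still in place. Now the held frame's offset from the tool.

```bash
cat > hf.py <<'E'
from wr import *
import sys
s,c,w=wrist(sys.argv[1]); t=s["eef_pos"];Rm=rot(s["ee_rot"]); print(t,s["ee_rot"],s["force"])
hsv=cv2.cvtColor(c["pixels"],cv2.COLOR_RGB2HSV)
m=(hsv[...,1]>120)&(hsv[...,0]>=45)&(hsv[...,0]<=85)&(np.abs(w[...,2]-t[2])<45)&(np.hypot(w[...,0]-t[0],w[...,1]-t[1])<65)
p=(w[m]-t)@Rm; print(m.sum())   # tool coords
print("tool x",np.percentile(p[:,0],[0.5,50,99.5]),"y",np.percentile(p[:,1],[1,50,99]),"z",np.percentile(p[:,2],[1,50,99]))
r=p[:,2]>np.percentile(p[:,2],40); 
for lo in range(-60,60,10):
    k=(p[:,0]>=lo)&(p[:,0]<lo+10)
    if k.sum()>3: print(lo,k.sum(),np.percentile(p[k,1],[3,50,97]),np.percentile(p[k,2],[3,97]))
E
python3 hf.py w7
```

```text
[396.85 343.71 236.55] [-0.    0.5   0.87 -0.  ] [-0.26 -0.72 -2.4 ]
2703
tool x [-49.07  14.99  48.7 ] y [-3.68 -0.21  3.4 ] z [-30.24 -27.02  -2.37]
-50 177 [-3.54 -0.2   3.14] [-10.58  -8.54]
-40 5 [-3.45  1.44  2.97] [-10.74  -8.9 ]
-30 88 [-3.53 -0.2   2.65] [-29.49 -26.8 ]
-20 275 [-3.49 -0.2   3.07] [-29.59 -26.73]
-10 300 [-3.66 -0.2   3.02] [-35.51 -26.87]
0 324 [-3.37 -0.21  3.38] [-30.02 -26.77]
10 363 [-3.73 -0.21  3.31] [-29.66 -26.23]
20 530 [-3.62 -0.21  3.19] [-28.6   -8.75]
30 299 [-3.56 -0.21  3.13] [-10.84  -8.41]
40 339 [-3.5  -0.21  3.07] [-10.83   1.2 ]
```

The frame is centred in the grip to within 0.3 mm and its lower edge is 92 mm below the TCP, so home is TCP z ≈ 118. Carrying it to the slot.

Request:
play_rows([
  [0.2,-0.335,0,0,0,0.08,-1],
  [0.4,-0.67,0,0,0,0,-1],
  [0.5,-0.835,0,0,0,0,-1],
  [0.5,-0.835,0,0,0,0,-1],
  [0.5,-0.835,0,0,0,0,-1],
  [0.5,-0.835,0,0,0,0,-1],
  [0.5,-0.835,0,0,0,0,-1],
  [0.5,-0.835,0,0,0,0,-1],
])

```text
time_s: 11.88
eef_pos: [541.7, 101.5, 237.0]
ee_rot: [-0.001, 0.493, 0.87, -0.0]
force: [0.5, 0.7, -2.2]
grip_width: 0.087
```

Request:
play_rows([
  [0.4,-0.67,0,0,0,0,-1],
  [0.22,-0.38,0,0,0,0,-1],
  [0,0,0,0,0,0,-1],
  [0,0,0,0,0,0,-1],
  [0,0,0,0,0,0,-1],
])

```text
time_s: 12.3
eef_pos: [565.6, 62.1, 237.2]
ee_rot: [-0.001, 0.493, 0.87, -0.0]
force: [-0.5, 0.3, -1.4]
grip_width: 0.085
```

```bash
python3 hf.py w8; python3 - <<'E'
from wr import *
s,c,w=wrist("w9"); z=w[...,2]; print(s["eef_pos"],s["joints"])
C=np.array([505.8,25.3]);th=np.deg2rad(30.9);e=np.array([np.cos(th),np.sin(th)]);f=np.array([-e[1],e[0]])
d=w[...,:2]-C;X=d@e;Y=d@f
for sg in(1,-1):
    m=(z>97)&(z<122)&(X>45)&(X<100)&(Y*sg>35)&(Y*sg<75); print(np.percentile(X[m],[1,50,99]) if m.any() else 0); box("post",w,m)
E
```

```text
[565.63  62.11 237.21] [-0.    0.49  0.87 -0.  ] [-0.52  0.34 -1.41]
2702
tool x [-48.72  15.66  48.74] y [-3.68 -0.2   3.32] z [-30.3  -27.03  -2.25]
-50 174 [-3.53 -0.19  3.15] [-10.66  -8.46]
-40 4 [-3.43 -1.01  1.41] [-10.95  -9.68]
-30 87 [-3.52 -0.19  2.85] [-29.27 -26.63]
-20 271 [-3.47 -0.19  3.07] [-29.55 -26.84]
-10 302 [-3.64 -0.19  3.  ] [-35.23 -26.8 ]
0 321 [-3.63 -0.2   3.37] [-30.4  -26.94]
10 351 [-3.72 -0.2   3.3 ] [-29.73 -26.37]
20 544 [-3.59 -0.2   3.21] [-28.59  -8.67]
30 304 [-3.55 -0.2   3.15] [-10.84  -8.48]
40 344 [-3.48 -0.2   3.09] [-10.7    0.67]
[565.59  62.37 237.42] [-0.1   0.41  1.35  0.    1.39 -0.64]
[53.58 70.05 85.95]
post 491 [537.88 105.49 109.95] ((540.2573852539062, 103.60298156738281), (33.561912536621094, 17.837894439697266), 30.92703628540039)
[56.8  60.96 83.51]
post 88 [581.27  20.68 107.26] ((589.876953125, 21.52802085876465), (29.44453239440918, 10.914012908935547), 30.224489212036133)
```

View pics/w8.png

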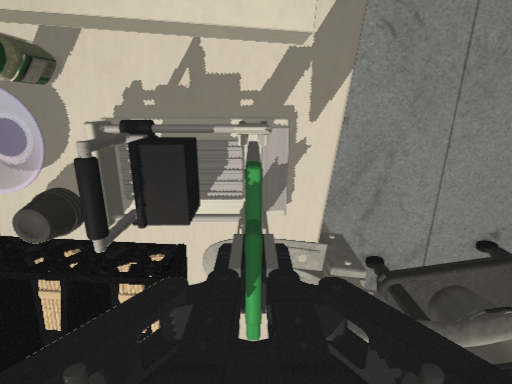

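The frame is in line with the slot: the rail is at (254,250) and the post at (257,130). I'll correct by 1 mm and lower it in stages, watching the force.

Request:
play_rows([
  [0.005,-0.03,-0.3,0,0,0,-1],
  [0,0,-0.4,0,0,0,-1],
  [0,0,-0.2,0,0,0,-1],
  [0,0,-0.2,0,0,0,-1],
  [0,0,-0.2,0,0,0,-1],
  [0,0,0,0,0,0,-1],
], squeeze=30)

```text
time_s: 12.9
eef_pos: [565.7, 60.5, 184.3]
ee_rot: [-0.001, 0.493, 0.87, -0.0]
force: [0.1, -0.6, -1.6]
grip_width: 0.086
```

Request:
play_rows([
  [0,0,-0.15,0,0,0,-1],
  [0,0,-0.2,0,0,0,-1],
  [0,0,-0.2,0,0,0,-1],
  [0,0,-0.2,0,0,0,-1],
  [0,0,-0.2,0,0,0,-1],
  [0,0,-0.2,0,0,0,-1],
  [0,0,-0.15,0,0,0,-1],
  [0,0,0,0,0,0,-1],
])

```text
time_s: 13.57
eef_pos: [565.8, 60.1, 132.1]
ee_rot: [-0.001, 0.493, 0.87, -0.001]
force: [-1.2, 1.4, -2.6]
grip_width: 0.084
```

Request:
play_rows([
  [0,0,-0.08,0,0,0,-1],
  [0,0,-0.08,0,0,0,-1],
  [0,0,-0.08,0,0,0,-1],
  [0,0,-0.05,0,0,0,-1],
  [0,0,0,0,0,0,-1],
])

```text
time_s: 13.98
eef_pos: [566.3, 60.5, 122.0]
ee_rot: [-0.0, 0.493, 0.87, 0.0]
force: [-0.8, 2.6, -2.1]
grip_width: 0.086
```

Request:
play_rows([
  [0,0,-0.04,0,0,0,-1],
  [0,0,-0.04,0,0,0,-1],
  [0,0,-0.03,0,0,0,-1],
  [0,0,0,0,0,0,-1],
  [0,0,0,0,0,0,-1],
])

```text
time_s: 14.4
eef_pos: [566.3, 60.5, 117.9]
ee_rot: [-0.0, 0.493, 0.87, 0.0]
force: [-2.5, 5.0, -1.9]
grip_width: 0.085
```

Request:
play_rows([
  [0,0,-0.03,0,0,0,-1],
  [0,0,0,0,0,0,-1],
  [0,0,0,0,0,0,-1],
])

```text
time_s: 14.65
eef_pos: [566.5, 60.6, 117.5]
ee_rot: [0.0, 0.493, 0.87, 0.0]
force: [-4.3, 6.0, 6.3]
grip_width: 0.085
```

Request:
play_rows([
  [0,0,-0.03,0,0,0,-1],
  [0,0,0,0,0,0,-1],
  [0,0,0,0,0,0,-1],
])

```text
time_s: 14.9
eef_pos: [566.7, 60.8, 117.5]
ee_rot: [0.001, 0.493, 0.87, 0.001]
force: [-7.3, 5.8, 13.5]
grip_width: 0.087
```

It's seated: z holds at 117.5 and the upward force is rising from -2 to 13 N. I'll release and retreat.

Request:
play_rows([
  [0,0,0,0,0,0,-1],
  [0,0,0,0,0,0,-0.3],
  [0,0,0,0,0,0,-0.3],
  [0,0,0,0,0,0,-0.3],
  [0,0,0,0,0,0,-0.3],
  [0,0,0,0,0,0,-0.3],
])

```text
time_s: 15.4
eef_pos: [566.5, 59.9, 115.2]
ee_rot: [0.0, 0.494, 0.87, -0.0]
force: [-0.8, 0.3, -0.1]
grip_width: 0.348
```

Request:
play_rows([
  [0,0,0.3,0,0,0,-0.3],
  [0,0,0.7,0,0,0,-0.3],
  [0,0,0.9,0,0,0,-0.3],
  [0,0,0.9,0,0,0,-0.3],
  [0,0,0,0,0,0,-0.3],
  [0,0,0,0,0,0,-0.3],
  [0,0,0,0,0,0,-0.3],
])

```text
time_s: 15.98
eef_pos: [566.0, 60.1, 226.4]
ee_rot: [-0.001, 0.493, 0.87, -0.0]
force: [-0.4, 0.2, -0.6]
grip_width: 0.35
```

```bash
python3 - <<'E'
from wr import *
s,c,w=wrist("w10"); z=w[...,2]; print(s["eef_pos"],s["force"])
hsv=cv2.cvtColor(c["pixels"],cv2.COLOR_RGB2HSV)
g=(hsv[...,1]>120)&(hsv[...,0]>=45)&(hsv[...,0]<=85)&(np.hypot(w[...,0]-566,w[...,1]-61)<65)&(z>90)&(z<170)
box("green",w,g); box("tab",w,g&(z>137)); print(np.percentile(z[g&(z>137)],[5,50,95]))
m=(z>138)&(z<160)&(np.hypot(w[...,0]-447,w[...,1]+10)<60);box("bar",w,m)
c=capture("top");w=cloud(c);z=w[...,2];hsv=cv2.cvtColor(c["pixels"],cv2.COLOR_RGB2HSV)
for n,lo,hi in(("blue",95,130),("red",0,10)):
    box(n,w,(np.hypot(w[...,0]-398,w[...,1]-342)<110)&(hsv[...,1]>130)&(z>85)&(z<150)&(hsv[...,0]>=lo)&(hsv[...,0]<=hi))
a=capture("scene")["pixels"][160:320,140:400,::-1]; cv2.imwrite("pics/end.png",cv2.resize(a,(780,480),interpolation=cv2.INTER_CUBIC))
E
```

```text
[566.02  60.1  226.4 ] [-0.44  0.16 -0.63]
green 876 [560.94  67.59 144.47] ((565.6639404296875, 59.93863296508789), (6.829010009765625, 98.25122833251953), 30.63852882385254)
tab 478 [564.7   61.38 145.93] ((565.949462890625, 59.700801849365234), (6.562505722045898, 47.096858978271484), 30.704336166381836)
[144.   145.93 147.18]
bar 2516 [447.84  -4.5  146.6 ] ((447.97894287109375, -9.781169891357422), (18.259628295898438, 98.15596771240234), 30.490032196044922)
blue 135 [360.93 319.06 113.93] ((361.5816955566406, 321.4919738769531), (8.421088218688965, 98.62828826904297), 29.508785247802734)
red 139 [434.88 357.97 112.45] ((434.09686279296875, 363.4529113769531), (8.921951293945312, 97.84961700439453), 30.304426193237305)
```

View pics/end.png

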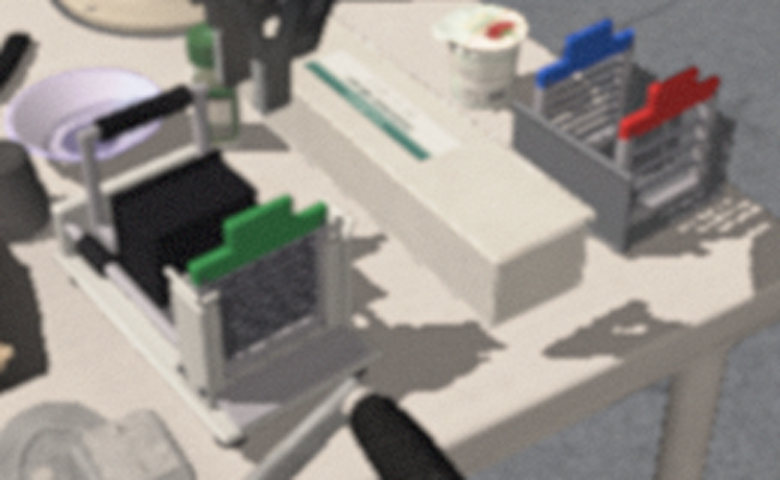

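The green frame stands fully down and square between the posts (crop (260,290)), with the pusher back and the blue and red frames still in the rack. The tab top measures 145.9 mm against the expected 146. Handing in.

```bash
python3 -c "
from rig import order; print(order.finish_job())"
```

```text
the job is handed in; nothing more can be done
None
```

The green frame is fitted in the slicer's slot, fully home, and the job is handed in at about 16 s of the 50 s allowed. The interface gives no verdict, so what follows rests on my own checks.

I drew the pusher back to its stop, lifted the green frame straight out between its neighbours, and lowered it in stages until it rested on the sill. The wrist felt at most about 17 N before I let go and backed off.

**Last checks:**
- **Height:** the frame's tab top measures 145.9 mm, against 146 mm expected when fully home.
- **Position:** the frame is about 1 mm from the slot's middle.
- **Squareness:** its yaw is 30.6–30.7°, against 30.9° for the slot.
- **Other frames:** the blue and red frames are within about 1 mm of where they started.
- **Tub and cups:** I did not measure these again. The gripper never went near them, and the final picture shows the tub upright; only the edge of the cups is in view.

**One disagreement:** the pusher's travel measured 80.5–82.5 mm instead of the nominal 85 mm. I gripped the bar again and pulled, and it moved less than 1 mm under about 23 N. I therefore took it to be at its stop; step 1 needs more than 79 mm.

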